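# Open the gearbox filler

## Robot

A 6-joint arm with a two-finger parallel gripper is mounted at the origin on the work surface; the furniture and walls round the work are solid. World frame = base frame: x ahead of the robot, y to its left, z up, the work surface at z = 0. Lengths are in m, angles in rad, forces in N, time in s.
With the tool pointing down it reaches from about 0.35 to 0.975 m from the base axis. Payload 4.9 kg.
Tool frame: the origin (TCP) lies midway between the tips of the shut fingers; the grasp point (between the pads) lies 19 mm behind it; z points along the fingers, y is the line along which they close (so a half turn about z gives the same grasp; the last joint's range is limited). The gripper opens to 85 mm and grips with 20 to 120 N. Pads are 22 mm wide; open, the fingers measure 114 mm over their backs; the gripper's body (76 mm by 85 mm) begins 54 mm behind the grasp point. The pads swing forward as they close: fully open they stand 13 mm farther back than shut.
Start: joints at [-1.368, 0.053, 1.613, -0, 1.476, -0.119], TCP at [0.198, -0.593, 0.231] pointing down, gripper open.
Joint ranges: [-3.01, 3.01], [-1.01, 2.22], [0.06, 2.58], [-1.02, 4.17], [0.09, 2.62], [-3.14, 3.14]. Speed limits (rad/s): [2.57, 2.57, 3.14, 3.14, 3.14, 3.14].

## Interface

Orientations are given as a rotation vector (axis times angle).
In Python, from station import ctrl, optics, job gives the robot as it stands.
- The arm moves only by the shell command python3 -m jog 'ROWS' [OPENING] [FORCE]. ROWS is JSON, a list of rows, each a list of 2 entries, a list of its own where there are three numbers: the shift along the tool's x, y, z in m, then the turn, a rotation vector about the tool's x, y, z in rad. A call has 1 to 5 rows; each row is the pose to reach, as a shift and turn from the pose commanded when the call began, along the tool's axes at that moment; what a row does not reach only later rows make up. A row lasts 1/10 s, in which the tool goes at most 50 mm and 8.59 degrees, less where a joint would pass 70% of its speed; a pose out of reach is approached as far as the arm can. A call with a gripper value outside its range is refused whole. OPENING is the opening, from 0 (shut) to 1 (fully open), set as the call begins (- or left out, the last holds). The fingers move at their own pace and stop on an object; FORCE is the grip in N (left out, the last holds). Time passes only in rows, so rows that repeat a pose let the fingers close. It gives the time, the measured TCP pose, the force, the opening and the grip force at its end, in the units of the state.
- ctrl.get_obs(): the state, without advancing time (a new reading comes with each control period).
- optics.get_image(name): name is "scene" or "side" or "wrist"; returns a dict with "image" (384x512x3 uint8, blue, green, red), "fx", "fy", "cx", "cy" (pixels), "rvec" (rotation vector, rad) and "tvec" (3), from world to camera coordinates, as OpenCV has them; the wrist camera has in their place "mount" (4x4, takes a point from camera to tool coordinates, whose origin is the TCP and whose axes are the flange's). Camera axes: x right, y down, z forward; pixel columns grow to the right and rows downward; lengths in m; the calibration is good to about 2 mm. A picture is of the moment at which its call begins: read the wrist's pose just before it. There is no depth.
- job.finish_job(): hands the job in; it is judged then, once.
The state is a dict: "t": time; "q": joint angles; "dq": joint speeds; "effort": joint torques, N m; "tool_pos": TCP position; "tool_rot": TCP orientation; "contact_force": force on the tool from outside, world axes, zero at the start; "wrist_torque": the same for the moment, N m; "opening": finger opening in m; "grip_force": force on a finger pad.
Only numpy, scipy, OpenCV 4.12 (cv2) and the standard library are available. Lean on these libraries where they do the work, as an engineer would, in place of code of your own. Each camera call takes 0.05 s, during which the arm holds its last target. There are 200 camera calls.

## Task

First lift the wax pot out of the parts tray and stand it upright on the bench, wholly clear of the tray. Then unscrew the filler cap from the sloping port of the gearbox (turn it anticlockwise, regrasping as often as needed, without wrenching it off), lift it clear and set it down, not drop it, in the emptied tray, flat with its open side down. Leave the tall bottle, the small bottle and the tin where they stand.

Things in the scene. Friction and masses are not known exactly. Their poses are not given: they have to be found in the camera images.
- gearbox: Fixed grey cast gearbox, 135 x 132 mm flange, 83 mm high. Origin at bench level under it; z up; its -x side (which faces roughly to the robot's left) carries the sloping filler port. It covers x -80 to +56 mm, y -66 to +72 mm in its own frame.
- port_seat (a point): Centre of the filler port's flat seat, on the gearbox's sloping face at x -45 mm, z 66 mm of the gearbox frame. Its z axis is the port axis, pointing out of the port, 30 degrees from vertical and leaning towards the gearbox's -x side. A neck 41 mm across over its thread stands on it, inside the cap. The sloping face lies 7 mm below the seat plane around the 47 mm wide collar.
- cap_center (a point): Centre of the loose black screw cap, half-way up it on its axis; z points out of its closed top. Cap 43 mm high, about 70 g: fluted head 54 mm across from 5 to 21 mm above this point (grip it there), skirt 51 mm across below, open underneath, its lower edge 21.5 mm below this point. Screwed home it stands on the port seat, this point 21.5 mm out along the port axis.
- neck_top (a point): Top end of the threaded neck, 26.5 mm out from the seat along the port axis; z along that axis. Right-hand thread, 20 mm a turn: turning the cap anticlockwise seen from outside raises it; after about 4.7 rad (3/4 turn) it is free and sits loose on the neck, about 14 mm up. Until then it cannot be pulled off. 1 to 2 mm of play; it turns easily and stays where it is left.
- tray: Fixed square steel parts tray, 110 x 110 mm, floor 4 mm thick, rim 4 mm wide and 8 mm high above the bench. Origin at bench level under its centre, x and y along its sides.
- pot_center (a point): Centre, half-way up, of the white lidded wax pot, a loose round pot 50 mm across and 57 mm high (about 110 g), at first standing in the tray. z up.
- tall_bottle_center (a point): Half-way up the tall capped bottle (72 mm across, 175 mm high), loose, beside the gearbox. Bystander.
- glue_tin_center (a point): Half-way up the round tin (58 mm across, 72 mm high), loose, beside the gearbox. Bystander.
- small_bottle_center (a point): Half-way up the small capped bottle (46 mm across, 105 mm high), loose. Bystander.

How it is judged:
On the way, in this order (a step that is already met when the one before it is completed fails the run):
1. the wax pot stands upright and released on the bench, wholly outside the tray ((x of pot_center in the frame of tray above 0.077 m or x of pot_center in the frame of tray below -0.077 m or y of pot_center in the frame of tray above 0.077 m or y of pot_center in the frame of tray below -0.077 m or horizontal distance between pot_center and tray above 0.104 m) and height (world z) of pot_center between 0.02 and 0.034 m and angle between pot_center's own z axis and vertical below 0.1 rad and contact force between the fingers and wax_pot below 0.05 N), for 0.2 s.
2. the cap is off the neck (distance between cap_center and port_seat above 0.056 m), for 0.1 s.
At the end, for the whole second after the job is handed in: The cap lies flat in the tray, open side down, within the rim (centre at most 29 mm off along each side of the tray, tilt under 0.1 rad), the wax pot stands upright on the bench with no part over the tray (tilt under 0.1 rad), both at rest and released ((x of pot_center in the frame of tray above 0.077 m or x of pot_center in the frame of tray below -0.077 m or y of pot_center in the frame of tray above 0.077 m or y of pot_center in the frame of tray below -0.077 m or horizontal distance between pot_center and tray above 0.104 m) and height (world z) of pot_center between 0.02 and 0.034 m and angle between each of pot_center, cap_center's own z axis and vertical below 0.1 rad and x of cap_center in the frame of tray between -0.029 and 0.029 m and y of cap_center in the frame of tray between -0.029 and 0.029 m and height (world z) of cap_center between 0.02 and 0.0295 m and linear speed of each of cap, wax_pot below 0.02 m/s); the robot touches nothing.
It fails at once if a bystander is pushed more than 25 mm or tipped ((distance of tall_bottle_center from where it was at the start of the episode above 0.025 m or angle between tall_bottle_center's own z axis and vertical above 0.3 rad) or (distance of glue_tin_center from where it was at the start of the episode above 0.025 m or angle between glue_tin_center's own z axis and vertical above 0.3 rad) or (distance of small_bottle_center from where it was at the start of the episode above 0.025 m or angle between small_bottle_center's own z axis and vertical above 0.3 rad)).
It fails at once if the cap is wrenched: more than 100 N between cap and port (contact force between cap and gearbox above 100 N).
It fails at once if the cap is dropped (falls freely faster than 0.6 m/s) (contact force between the fingers and cap below 0.05 N and linear speed of cap above 0.6 m/s).
It fails at once if the wax pot is tipped (angle between pot_center's own z axis and vertical above 0.6 rad).
It also fails if it takes over 72 s, if anything falls off the work surface, if the arm or the gripper's body presses on something with over 40 N, if the wrist force passes 120 N, or if a joint passes its speed limit or range.

## Working session

There is one attempt and no reset: what is moved stays moved. The work goes in short steps, Python scripts to look and compute and a shell command to move; the robot and the scene stay as the last step left them, time stands still between calls to the robot, and variables do not carry over. Pictures are saved under pics/ and viewed, at most 11 in all, crops included, and the job is handed in when it is done.

```bash
ls; mkdir -p pics
python3 - <<'E'
from station import ctrl, optics
import cv2, numpy as np
o=ctrl.get_obs(); print({k:np.round(v,3).tolist() for k,v in o.items()})
a=[]
for n in ("scene","side"):
    d=optics.get_image(n); cv2.imwrite(f"pics/{n}0.png",d["image"]); np.save(f"{n}.npy",d,allow_pickle=True)
    R=cv2.Rodrigues(np.array(d["rvec"]))[0]; print(n,d["fx"],d["cx"],d["cy"],"cam",-R.T@np.array(d["tvec"]).ravel(),"fwd",R[2])
    a.append(d["image"])
d=optics.get_image("wrist");cv2.imwrite("pics/wrist0.png",d["image"]);print(d["fx"],d["mount"])
cv2.imwrite("pics/both.png",cv2.resize(np.vstack(a),(800,1200))[:,:])
E
```

```text
pics
{'t': 0.0, 'q': [-1.368, 0.053, 1.614, 0.0, 1.476, -0.119], 'dq': [-0.001, 0.0, -0.001, 0.001, 0.001, -0.001], 'effort': [0.0, -39.367, -37.018, -0.0, 0.007, -0.0], 'tool_pos': [0.198, -0.592, 0.23], 'tool_rot': [-3.099, -0.503, 0.0], 'contact_force': [0.871, 0.409, 0.187], 'wrist_torque': [-0.021, -0.02, -0.029], 'grip_force': 0.0, 'opening': 0.085}
scene 403.943285644202 256.2337162048902 191.67116359659906 cam [-0.1752549   0.62807524  0.83770891] fwd [ 0.51690204 -0.53771718 -0.66608747]
side 422.44913014905825 254.44150583931824 188.61042899115347 cam [0.3894161  0.87088785 0.79840398] fwd [ 0.03645022 -0.76769197 -0.63978154]
338.73978032488515 [[ 1.89108574e-04 -9.55516269e-01 -2.94938339e-01  7.39999429e-02]
 [ 9.99999936e-01  2.70497325e-04 -2.35154346e-04  5.52746649e-04]
 [ 3.04473835e-04 -2.94938276e-01  9.55516259e-01 -1.41928689e-01]
 [ 0.00000000e+00  0.00000000e+00  0.00000000e+00  1.00000000e+00]]
```

View pics/scene0.png

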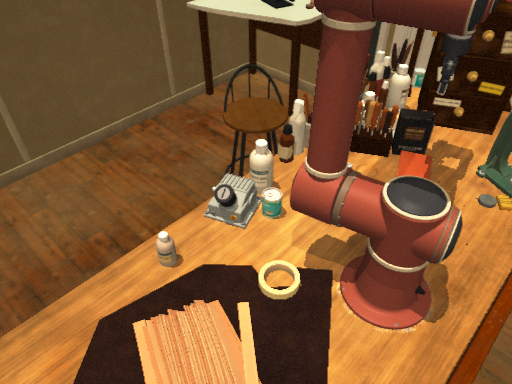

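View pics/side0.png

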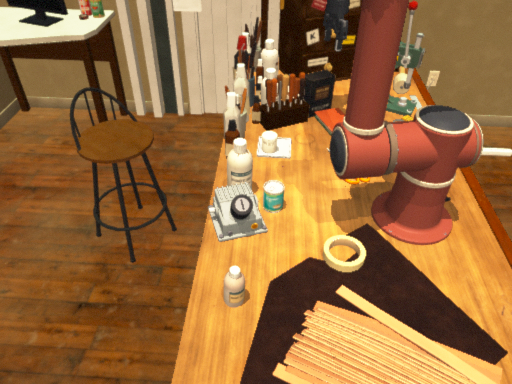

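The scene view shows the gearbox at (233,203) with the cap at (226,196), the tin at (272,203), the tall bottle at (261,165) and the small bottle at (167,250). The side view shows the tray with the white pot at (270,145), the cap at (241,206), the tin at (274,195), the tall bottle at (239,165) and the small bottle at (234,287). I'll enlarge both views.

```bash
cat > h.py <<'E'
import numpy as np, cv2
from scipy.spatial.transform import Rotation as Ro
def cam(n):
    d=np.load(f"{n}.npy",allow_pickle=True).item() if isinstance(n,str) else n
    return d
def ray(d,u,v,tool=None):
    r=np.array([(u-d["cx"])/d["fx"],(v-d["cy"])/d["fy"],1.])
    if "mount" in d:
        p,R=tool; M=np.array(d["mount"]); R=Ro.from_rotvec(R).as_matrix()
        return np.array(p)+R@M[:3,3], R@M[:3,:3]@r
    R=cv2.Rodrigues(np.array(d["rvec"]))[0]; return -R.T@np.array(d["tvec"]).ravel(), R.T@r
def plane(d,u,v,z,tool=None):
    c,r=ray(d,u,v,tool); return c+r*(z-c[2])/r[2]
def two(a,b):
    (c1,r1),(c2,r2)=a,b
    s=np.linalg.lstsq(np.c_[r1,-r2],c2-c1,rcond=None)[0]
    p,q=c1+s[0]*r1,c2+s[1]*r2; return (p+q)/2,np.linalg.norm(p-q)
E
python3 - <<'E'
import cv2,numpy as np
a=cv2.imread("pics/side0.png")[120:250,200:310]; b=cv2.imread("pics/scene0.png")[130:235,195:295]
a=cv2.resize(a,None,fx=4.5,fy=4.5,interpolation=cv2.INTER_CUBIC);b=cv2.resize(b,None,fx=3,fy=3,interpolation=cv2.INTER_CUBIC)
c=np.zeros((max(a.shape[0],b.shape[0]),a.shape[1]+b.shape[1],3),np.uint8);c[:a.shape[0],:a.shape[1]]=a;c[:b.shape[0],a.shape[1]:]=b
print(c.shape);cv2.imwrite("pics/crop1.png",c)
E
```

```text
(585, 795, 3)
```

View pics/crop1.png

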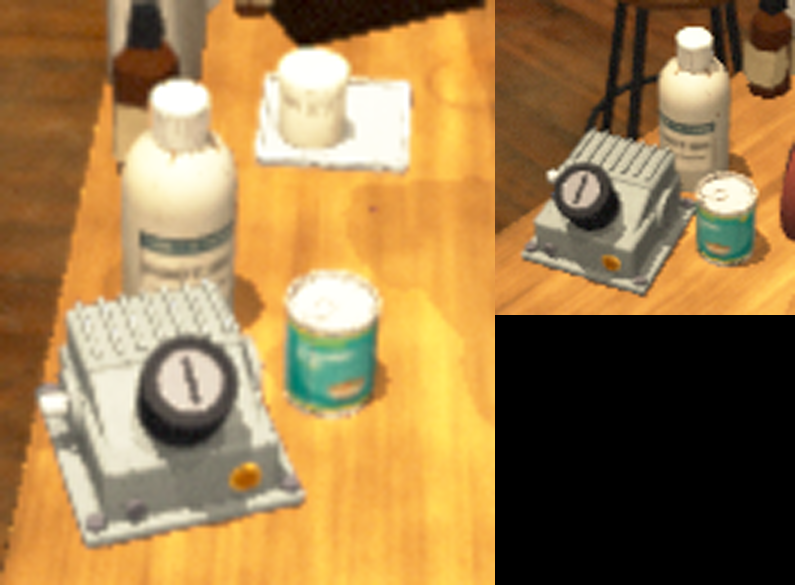

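The crop (side, 4.5x) shows the tray rim corners at about (257,158), (408,168) and (412,82) and the pot lid at (314,70). The cap's disc is at (194,375) and the flange corners are at (88,543) and (303,497). In the scene part the cap's disc is at (582,193) and the flange corners are at (524,254), (640,292) and (692,210).

Run:
```python
from h import *
S,C=cam("side"),cam("scene")
s=lambda x,y:(200+x/4.5,120+y/4.5)
c=lambda x,y:(195+(x-495)/3,130+y/3)
P=lambda l,p:print(l,np.round(p,4))
for q in [(257,158),(408,168),(412,82),(268,72)]: P("tray",plane(S,*s(*q),0.008))
P("pot top",plane(S,*s(314,68),0.061)); P("pot bottom front",plane(S,*s(312,148),0.004))
cap,e=two(ray(S,*s(194,375)),ray(C,*c(582,193))); P("captop",cap);print(e)
for q in [(88,543),(303,497)]: P("fl side",plane(S,*s(*q),0.005))
for q in [(524,254),(640,292),(692,210)]: P("fl scene",plane(C,*c(*q),0.005))
P("tin",plane(S,*s(332,300),.072));P("tin sc",plane(C,*c(726,192),.072))
P("tall",plane(S,*s(180,95),.175));P("tall sc",plane(C,*c(694,37),.175))
P("small",plane(S,235,269,.105)); P("small sc",plane(C,163,234,.105))
P("table edge left",plane(S,200+5/4.5,120+575/4.5,0));P("edge",plane(S,200+100/4.5,120+100/4.5,0))
```

```text
tray [ 0.4359 -0.2472  0.008 ]
tray [ 0.3276 -0.2434  0.008 ]
tray [ 0.3238 -0.3562  0.008 ]
tray [ 0.4337 -0.3612  0.008 ]
pot top [ 0.3981 -0.2865  0.061 ]
pot bottom front [ 0.3969 -0.2685  0.004 ]
captop [0.4524 0.1008 0.1048]
0.004901481799034168
fl side [0.5111 0.133  0.005 ]
fl side [0.3907 0.0876 0.005 ]
fl scene [0.5122 0.131  0.005 ]
fl scene [0.394  0.0902 0.005 ]
fl scene [ 0.4351 -0.0258  0.005 ]
tin [ 0.3791 -0.0129  0.072 ]
tin sc [ 0.3795 -0.0131  0.072 ]
tall [ 0.475  -0.0717  0.175 ]
tall sc [ 0.4735 -0.0704  0.175 ]
small [0.4538 0.3036 0.105 ]
small sc [0.454  0.3042 0.105 ]
table edge left [ 0.5552  0.156  -0.    ]
edge [ 0.5586 -0.3246  0.    ]
```

```bash
cat > go.py <<'E'
# usage: go.py x y z [zx zy zz yawdeg-free]: prints tool-frame shift (and turn) from the present pose
from h import *; import sys
from station import ctrl
o=ctrl.get_obs(); p=np.array(o["tool_pos"]); R=Ro.from_rotvec(o["tool_rot"])
a=list(map(float,sys.argv[1:])); t=np.array(a[:3])
print("t",round(o["t"],2),"q",np.round(o["q"],2),"p",np.round(p,4),"x",np.round(R.as_matrix()[:,0],3),"z",np.round(R.as_matrix()[:,2],3))
print("shift",np.round(R.inv().apply(t-p),4))
if len(a)>=6: # new z axis, least turn (plus optional 9 args: x axis hint)
    z=np.array(a[3:6]);z/=np.linalg.norm(z); x=R.as_matrix()[:,0] if len(a)<9 else np.array(a[6:9]); x=x-z*(x@z);x/=np.linalg.norm(x)
    T=Ro.from_matrix(np.c_[x,np.cross(z,x),z]); print("turn",np.round((R.inv()*T).as_rotvec(),4))
E
cat > look.py <<'E'
import sys,cv2,numpy as np
from station import ctrl,optics
for n in sys.argv[2:]:
    o=ctrl.get_obs(); d=optics.get_image(n); d["tool"]=(o["tool_pos"],o["tool_rot"])
    np.save(f"{n}_{sys.argv[1]}.npy",d,allow_pickle=True); cv2.imwrite(f"pics/{n}_{sys.argv[1]}.png",d["image"])
E
python3 -m jog '[[[0,0,-0.1],[0,0,0]],[[0,0,-0.1],[0,0,0]],[[0.11,-0.085,-0.1],[0,0,0]],[[0.11,-0.085,-0.1],[0,0,0]],[[0.11,-0.085,-0.1],[0,0,0]]]' 1
python3 go.py 0.398 -0.290 0.18
```

```text
t: 0.65
tool_pos: [0.276, -0.4758, 0.3316]
tool_rot: [3.101, 0.503, 0.001]
contact_force: [1.6, -0.1, 0.1]
opening: 0.0854
grip_force: 0.0
t 0.65 q [-1.18 -0.17  1.66  0.    1.65  0.07] p [ 0.276  -0.4758  0.3316] x [0.949 0.316 0.001] z [ 0.001 -0.    -1.   ]
shift [ 0.1744 -0.1378  0.1517]
```

```bash
python3 -m jog '[[[0.174,-0.138,0.05],[0,0,0]],[[0.174,-0.138,0.05],[0,0,0]],[[0.174,-0.138,0.05],[0,0,0]],[[0.174,-0.138,0.05],[0,0,0]],[[0.174,-0.138,0.05],[0,0,0]]]' | tail -5
python3 -m jog '[[[0,0,0.1],[0,0,0]],[[0,0,0.1],[0,0,0]],[[0,0,0.1],[0,0,0]]]' | head -3
python3 go.py 0.398 -0.290 0.18; python3 look.py a wrist
```

```text
tool_pos: [0.3974, -0.2884, 0.2799]
tool_rot: [-3.099, -0.507, 0.001]
contact_force: [0.1, -0.1, -0.3]
opening: 0.0853
grip_force: 0.0
t: 1.45
tool_pos: [0.3924, -0.2868, 0.1722]
tool_rot: [-3.087, -0.502, 0.016]
t 1.45 q [-0.78 -0.23  1.98 -0.    1.41  0.46] p [ 0.3924 -0.2868  0.1722] x [ 0.948  0.317 -0.008] z [-0.012  0.012 -1.   ]
shift [ 0.0043  0.0047 -0.0079]
```

View pics/wrist_a.png

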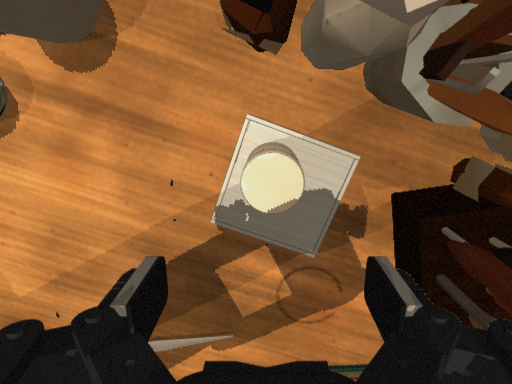

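The wrist view shows the tray corners at (248,116), (358,156), (314,254) and (213,221), and the pot's lid at (272,181).

```bash
python3 - <<'E'
from h import *
d=cam("wrist_a");T=d["tool"]
c=[plane(d,u,v,.008,T) for u,v in [(248,116),(358,156),(314,254),(213,221)]]
print(np.round(c,4),"centre",np.mean(c,0),[round(np.linalg.norm(c[i]-c[i-1]),4) for i in range(4)])
h=cv2.cvtColor(d["image"],cv2.COLOR_BGR2HSV)
m=((h[...,2]>170)&(h[...,1]<110)&(h[...,0]>18)&(h[...,0]<40)).astype(np.uint8)
m[:,:200]=0;m[:,380:]=0;m[:100]=0;m[260:]=0
k=max(cv2.findContours(m,0,1)[0],key=cv2.contourArea); (u,v),r=cv2.minEnclosingCircle(k); print(u,v,r)
p=plane(d,u,v,.061,T);print("pot",p, "diam",2*np.linalg.norm(plane(d,u+r,v,.061,T)-p))
E
python3 go.py 0.398 -0.290 0.024
```

```text
[[ 0.4368 -0.2535  0.008 ]
 [ 0.4348 -0.359   0.008 ]
 [ 0.3297 -0.3566  0.008 ]
 [ 0.3311 -0.2513  0.008 ]] centre [ 0.3831081 -0.3051016  0.008    ] [np.float64(0.1057), np.float64(0.1055), np.float64(0.1051), np.float64(0.1053)]
286.7366638183594 176.6602325439453 74.19786071777344
pot [ 0.40776856 -0.29753039  0.061     ] diam 0.11332845726354239
t 1.5 q [-0.78 -0.24  1.97  0.    1.41  0.46] p [ 0.3944 -0.2891  0.1771] x [ 0.949  0.317 -0.004] z [-0.007  0.007 -1.   ]
shift [0.0038 0.0033 0.153 ]
```

```bash
python3 - <<'E'
from h import *
d=cam("wrist_a");T=d["tool"]
p=plane(d,272,181,.061,T);print(p,2*np.linalg.norm(plane(d,303,181,.061,T)-p))
E
python3 -m jog '[[[0.003,0.002,0.06],[0,0,0]],[[0.003,0.002,0.06],[0,0,0]],[[0.003,0.002,0.06],[0,0,0]]]' | head -3
python3 look.py b wrist; python3 go.py 0.399 -0.292 0.024
python3 - <<'E'
from h import *
d=cam("wrist_b");T=d["tool"]
h=cv2.cvtColor(d["image"],cv2.COLOR_BGR2HSV)
m=((h[...,2]>190)&(h[...,1]>25)&(h[...,1]<100)&(h[...,0]>20)&(h[...,0]<40)).astype(np.uint8)
m=cv2.morphologyEx(m,cv2.MORPH_OPEN,np.ones((5,5)))
for k in cv2.findContours(m,0,1)[0]:
    if cv2.contourArea(k)>1500:
        (u,v),r=cv2.minEnclosingCircle(k); p=plane(d,u,v,.061,T); print(u,v,r,cv2.contourArea(k)/(np.pi*r*r),p,2*np.linalg.norm(plane(d,u+r,v,.061,T)-p))
E
```

```text
[ 0.40088216 -0.28793726  0.061     ] 0.047701543224471156
t: 1.8
tool_pos: [0.4, -0.2928, 0.1219]
tool_rot: [-3.1, -0.502, 0.001]
t 1.85 q [-0.78 -0.17  2.01 -0.    1.3   0.47] p [ 0.4008 -0.2935  0.1235] x [0.949 0.316 0.001] z [ 0.001 -0.001 -1.   ]
shift [-0.0013 -0.0022  0.0995]
257.59771728515625 210.97557067871094 37.265846252441406 0.6064821055957392 [ 0.40026718 -0.28778143  0.061     ] 0.04732708170585099
```

```bash
python3 -m jog '[[[0.001,-0.005,0.105],[0,0,0]],[[0.001,-0.005,0.105],[0,0,0]],[[0.001,-0.005,0.105],[0,0,0]],[[0.001,-0.005,0.105],[0,0,0]]]' 1
python3 -m jog '[[[0,0,0],[0,0,0]],[[0,0,0],[0,0,0]],[[0,0,0],[0,0,0]],[[0,0,0],[0,0,0]],[[0,0,0],[0,0,0]]]' 0 40
python3 go.py 0.378 -0.175 0.08
```

```text
t: 2.25
tool_pos: [0.4, -0.2881, 0.0177]
tool_rot: [3.101, 0.503, 0.0]
contact_force: [0.1, 0.4, -0.3]
opening: 0.0851
grip_force: 0.0
t: 2.75
tool_pos: [0.4012, -0.2891, 0.0196]
tool_rot: [3.097, 0.503, 0.005]
contact_force: [-0.9, 1.2, 7.9]
opening: 0.0492
grip_force: 40.1
t 2.75 q [-0.78 -0.02  2.07  0.    1.09  0.47] p [ 0.4012 -0.2891  0.0196] x [0.949 0.316 0.002] z [ 0.004 -0.003 -1.   ]
shift [ 0.0142 -0.1153 -0.0608]
```

```bash
python3 -m jog '[[[0,0,-0.03],[0,0,0]],[[0,0,-0.06],[0,0,0]],[[0.005,-0.04,-0.06],[0,0,0]],[[0.01,-0.08,-0.06],[0,0,0]],[[0.014,-0.116,-0.06],[0,0,0]]]'
python3 -m jog '[[[0,0,0],[0,0,0]],[[0,0,0.03],[0,0,0]],[[0,0,0.05],[0,0,0]],[[0,0,0.060],[0,0,0]],[[0,0,0.063],[0,0,0]]]'
python3 -m jog '[[[0,0,0],[0,0,0]]]'
python3 go.py 0.378 -0.175 0.08
```

```text
t: 3.25
tool_pos: [0.3761, -0.1721, 0.0777]
tool_rot: [3.1, 0.502, 0.003]
contact_force: [-0.0, 0.5, -0.9]
opening: 0.049
grip_force: 41.9
t: 3.75
tool_pos: [0.3755, -0.1725, 0.0151]
tool_rot: [-3.096, -0.503, 0.006]
contact_force: [-15.2, 11.2, 33.1]
opening: 0.0497
grip_force: 42.6
t: 3.85
tool_pos: [0.3765, -0.1732, 0.0153]
tool_rot: [-3.099, -0.503, 0.001]
contact_force: [-4.7, 3.3, 8.4]
opening: 0.0496
grip_force: 41.6
t 3.85 q [-0.61 -0.22  2.26  0.    1.11  0.64] p [ 0.3765 -0.1732  0.0153] x [ 0.949  0.316 -0.001] z [-0.001  0.001 -1.   ]
shift [ 0.0008  0.002  -0.0647]
```

```bash
python3 -m jog '[[[0,0,0],[0,0,0]],[[0,0,0],[0,0,0]],[[0,0,0],[0,0,0]],[[0,0,0],[0,0,0]],[[0,0,-0.02],[0,0,0]]]' 1
python3 -m jog '[[[0,0,-0.05],[0,0,0]],[[0,0,-0.1],[0,0,0]],[[0,0,-0.15],[0,0,0]],[[0,0,-0.2],[0,0,0]],[[0,0,-0.22],[0,0,0]]]'|head -3
python3 look.py c wrist; python3 go.py 0.437 0.143 0.25 0.17 -0.47 -0.866
```

```text
t: 4.35
tool_pos: [0.3739, -0.1716, 0.031]
tool_rot: [-3.097, -0.502, 0.007]
contact_force: [0.2, 0.0, -0.2]
opening: 0.0851
grip_force: 0.0
t: 4.85
tool_pos: [0.3776, -0.1741, 0.2597]
tool_rot: [3.094, 0.502, 0.011]
t 4.9 q [-0.61 -0.51  2.04 -0.    1.6   0.64] p [ 0.3783 -0.1746  0.2613] x [0.949 0.316 0.007] z [ 0.01  -0.007 -1.   ]
shift [ 0.1561 -0.2828  0.0097]
turn [-0.5135  0.0063 -0.0016]
```

View pics/wrist_c.png

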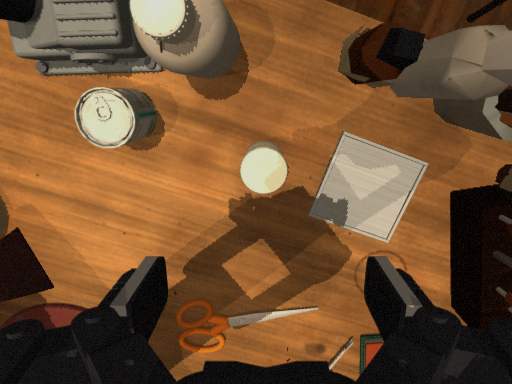

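The pot stands upright at (264,168), clear of the tray, whose corners are at (344,133), (427,163), (387,240) and (310,213). Next I move over the port, tilting on the way.

```bash
python3 -m jog '[[[0.02,-0.04,0],[-0.07,0,0]],[[0.05,-0.08,0],[-0.15,0,0]],[[0.07,-0.12,0],[-0.22,0,0]],[[0.09,-0.165,0],[-0.3,0,0]],[[0.11,-0.2,0],[-0.36,0,0]]]'|head -4
python3 go.py 0.437 0.143 0.25 0.17 -0.47 -0.866;python3 - <<'E'
from h import *
d=cam("wrist_c");T=d["tool"]
c=[plane(d,u,v,.008,T) for u,v in [(344,133),(427,163),(387,240),(310,213)]]
print("centre",np.mean(c,0),[round(np.linalg.norm(c[i]-c[i-1]),4) for i in range(4)],"pot",plane(d,264,168,.057,T))
E
```

```text
t: 5.4
tool_pos: [0.4164, 0.054, 0.2528]
tool_rot: [2.746, 0.448, 0.084]
contact_force: [0.9, -0.9, 0.1]
t 5.4 q [ 0.19 -0.5   2.07 -0.36  1.52  1.44] p [0.4164 0.054  0.2528] x [0.948 0.318 0.002] z [ 0.114 -0.336 -0.935]
shift [ 0.0478 -0.0738 -0.0249]
turn [-0.1605  0.0104 -0.0008]
centre [ 0.38268292 -0.30404787  0.008     ] [np.float64(0.1038), np.float64(0.1068), np.float64(0.1057), np.float64(0.1056)] pot [ 0.37763129 -0.17443884  0.057     ]
```

```bash
python3 -m jog '[[[0.024,-0.037,-0.012],[-0.08,0,0]],[[0.048,-0.074,-0.025],[-0.16,0.01,0]],[[0.048,-0.074,-0.025],[-0.16,0.01,0]]]'|head -4
python3 -m jog '[[[0,0,0.01],[0,0,0.14]],[[0,0,0.02],[0,0,0.28]],[[0,0,0.03],[0,0,0.42]],[[0,0,0.03],[0,0,0.56]],[[0,0,0.03],[0,0,0.7]]]'|head -4
python3 -m jog '[[[0,0,0],[0,0,0.1]],[[0,0,0],[0,0,0.2]],[[0,0,0],[0,0,0.3]],[[0,0,0],[0,0,0.3]],[[0,0,0],[0,0,0.3]]]'|head -4
python3 go.py 0.4534 0.0967 0.103 0.17 -0.47 -0.866
python3 look.py d wrist side
```

```text
t: 5.7
tool_pos: [0.4366, 0.1468, 0.2466]
tool_rot: [2.59, 0.441, 0.12]
contact_force: [0.1, -0.4, -0.7]
t: 6.2
tool_pos: [0.4424, 0.1255, 0.2233]
tool_rot: [2.621, -0.508, 0.358]
contact_force: [-0.3, 1.2, -0.4]
t: 6.7
tool_pos: [0.4427, 0.126, 0.2242]
tool_rot: [2.549, -0.894, 0.45]
contact_force: [-0.2, 0.0, -1.0]
t 6.7 q [ 0.42 -0.3   2.01 -0.52  1.49  2.72] p [0.4427 0.126  0.2242] x [ 0.743 -0.519  0.422] z [ 0.166 -0.468 -0.868]
shift [-0.028  -0.0177  0.1206]
turn [0.0013 0.0049 0.    ]
```

View pics/wrist_d.png

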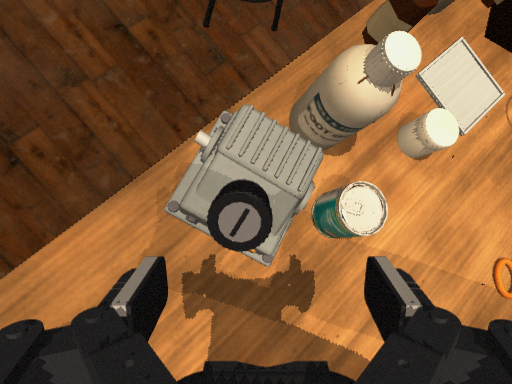

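The wrist view shows the cap's top disc centred near (239,218), the flange corners at (166,209) and (268,264), and the tin and bottles well clear. I'll measure the cap and check its axis.

Run:
```python
from h import *
d=cam("wrist_d");T=d["tool"]
h=cv2.cvtColor(d["image"],cv2.COLOR_BGR2HSV)
m=(h[...,2]<60).astype(np.uint8); m[:150]=0;m[260:]=0;m[:,:190]=0;m[:,290:]=0
k=max(cv2.findContours(m,0,1)[0],key=cv2.contourArea); e=cv2.fitEllipse(cv2.convexHull(k)); print("ellipse",e)
a=np.array([-.17,.47,.866])
def pl(u,v,q,n):
    c,r=ray(d,u,v,T); return c+r*(((q-c)@n)/(r@n))
q=np.array([.4534,.0967,.103])
p=pl(239,217,q,a); print("top centre",p)
r1=(ray(d,239,217,T))
s=cam("side_d"); hs=cv2.cvtColor(s["image"],cv2.COLOR_BGR2HSV)
for n,(u,v) in [("side0",(200+194/4.5,120+375/4.5))]:
    print(two(r1,ray(cam("side"),u,v)), two(r1,ray(cam("scene"),195+(582-495)/3,130+193/3)))
f=[plane(d,*x,.005,T) for x in [(166,209),(268,264)]]; print("flange",f); v=f[0]-f[1]; print(np.linalg.norm(v), "edge dir",v/np.linalg.norm(v))
```

```text
ellipse ((240.15472412109375, 215.83090209960938), (65.03978729248047, 71.33325958251953), 10.232404708862305)
top centre [0.45846801 0.0968096  0.10393539]
(array([0.45596557, 0.09622585, 0.10326491]), np.float64(0.004988390011561976)) (array([0.45834022, 0.09566717, 0.09490816]), np.float64(0.001570927911137898))
flange [array([0.5107771 , 0.13070876, 0.005     ]), array([0.39149585, 0.08660657, 0.005     ])]
0.12717318525083365 edge dir [0.93794338 0.34678842 0.        ]
```

```bash
python3 go.py 0.4474 0.120 0.1468 0.173 -0.469 -0.866
```

```text
t 6.8 q [ 0.42 -0.3   2.   -0.52  1.49  2.72] p [0.4428 0.1263 0.2244] x [ 0.743 -0.519  0.422] z [ 0.166 -0.468 -0.868]
shift [-0.0261 -0.0187  0.071 ]
turn [0.0036 0.0064 0.    ]
```

```bash
python3 -m jog '[[[-0.013,-0.01,0.035],[0,0,0]],[[-0.026,-0.019,0.071],[0.004,0.006,0]],[[-0.026,-0.019,0.071],[0.004,0.006,0]],[[-0.026,-0.019,0.071],[0.004,0.006,0]]]'|head -4
python3 look.py e wrist;python3 go.py 0.456 0.0965 0.1035 0.173 -0.469 -0.866
python3 - <<'E'
from h import *
d=cam("wrist_e");T=d["tool"]
a=np.array([-.173,.469,.866])
def pl(u,v,q):
    c,r=ray(d,u,v,T); return c+r*(((q-c)@a)/(r@a))
h=cv2.cvtColor(d["image"],cv2.COLOR_BGR2HSV)
m=(h[...,2]<60).astype(np.uint8); m[:,:150]=0;m[:,370:]=0;m[330:]=0
m=cv2.morphologyEx(m,cv2.MORPH_OPEN,np.ones((3,3)))
for k in cv2.findContours(m,0,1)[0]:
  if cv2.contourArea(k)>1500:
    e=cv2.fitEllipse(cv2.convexHull(k)); print("ell",e,pl(*e[0],np.array([.456,.0965,.1035])))
E
```

```text
t: 7.2
tool_pos: [0.4475, 0.1203, 0.1471]
tool_rot: [2.548, -0.892, 0.46]
contact_force: [0.6, -0.5, -0.0]
t 7.25 q [ 0.4  -0.22  2.07 -0.54  1.35  2.79] p [0.4486 0.1208 0.1487] x [ 0.741 -0.517  0.429] z [ 0.175 -0.468 -0.866]
shift [-0.0013  0.0011  0.0518]
turn [-0.0019 -0.0012  0.    ]
ell ((261.3490905761719, 217.1774139404297), (88.07633972167969, 94.45380401611328), 0.6644207835197449) [0.45891444 0.09649215 0.10408646]
```

View pics/wrist_e.png

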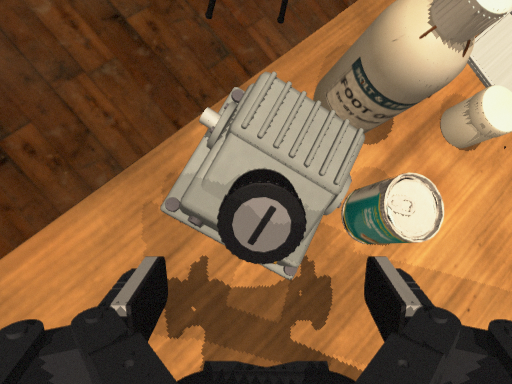

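The cap's top ring is centred at about (262,222), midway between the fingers. I'll descend and grip gently.

```bash
python3 -m jog '[[[-0.002,-0.001,0.04],[-0.002,-0.001,0]],[[-0.002,-0.001,0.074],[-0.002,-0.001,0]],[[-0.002,-0.001,0.074],[-0.002,-0.001,0]],[[-0.002,-0.001,0.074],[-0.002,-0.001,0]]]'
python3 -m jog '[[[0,0,0],[0,0,0]],[[0,0,0],[0,0,0]],[[0,0,0],[0,0,0]],[[0,0,0],[0,0,0]],[[0,0,0],[0,0,0]]]' 0 25
python3 -m jog '[[[0,0,0],[0,0,0]]]'
python3 go.py 0.456 0.0965 0.1035 0.173 -0.469 -0.866
```

```text
t: 7.65
tool_pos: [0.4611, 0.0881, 0.0839]
tool_rot: [2.548, -0.896, 0.462]
contact_force: [0.6, -0.4, 0.3]
opening: 0.0854
grip_force: 0.0
t: 8.15
tool_pos: [0.4612, 0.0888, 0.0842]
tool_rot: [2.549, -0.895, 0.464]
contact_force: [-2.8, 2.5, 5.7]
opening: 0.0531
grip_force: 25.4
t: 8.25
tool_pos: [0.4612, 0.0888, 0.0842]
tool_rot: [2.549, -0.895, 0.464]
contact_force: [-2.4, 3.6, 6.5]
opening: 0.0532
grip_force: 25.4
t 8.25 q [ 0.33 -0.14  2.12 -0.57  1.2   2.8 ] p [0.4612 0.0888 0.0842] x [ 0.74  -0.518  0.429] z [ 0.175 -0.468 -0.866]
shift [ 0.0005  0.0028 -0.0213]
turn [-0.0018 -0.0011  0.    ]
```

Gripped on the head with low side forces. Now I start unscrewing.

```bash
python3 -m jog '[[[0,0,-0.0004],[0,0,-0.14]],[[0,0,-0.0009],[0,0,-0.28]],[[0,0,-0.0013],[0,0,-0.42]],[[0,0,-0.0018],[0,0,-0.56]],[[0,0,-0.0022],[0,0,-0.70]]]'
python3 go.py 0.456 0.0965 0.1035
```

```text
t: 8.75
tool_pos: [0.4605, 0.0897, 0.085]
tool_rot: [2.639, 0.041, 0.237]
contact_force: [0.0, 1.4, 0.4]
opening: 0.0533
grip_force: 26.2
t 8.75 q [ 0.33 -0.14  2.12 -0.56  1.2   2.09] p [0.4605 0.0897 0.085 ] x [0.985 0.071 0.16 ] z [ 0.175 -0.468 -0.866]
shift [-0.0009  0.0028 -0.02  ]
```

Light forces. I'll continue with two more calls and check.

```bash
python3 -m jog '[[[0,0,-0.0004],[0,0,-0.14]],[[0,0,-0.0009],[0,0,-0.28]],[[0,0,-0.0013],[0,0,-0.42]],[[0,0,-0.0018],[0,0,-0.56]],[[0,0,-0.0022],[0,0,-0.70]]]'
python3 -m jog '[[[0,0,-0.0004],[0,0,-0.14]],[[0,0,-0.0009],[0,0,-0.28]],[[0,0,-0.0013],[0,0,-0.42]],[[0,0,-0.0018],[0,0,-0.56]],[[0,0,-0.0022],[0,0,-0.70]]]'
python3 go.py 0.456 0.0965 0.1035; python3 look.py f wrist side
```

```text
t: 9.25
tool_pos: [0.46, 0.091, 0.0867]
tool_rot: [2.447, 0.936, -0.006]
contact_force: [0.0, 3.6, -0.0]
opening: 0.0531
grip_force: 26.2
t: 9.75
tool_pos: [0.4591, 0.0921, 0.0884]
tool_rot: [1.995, 1.733, -0.248]
contact_force: [-0.4, 2.3, -0.8]
opening: 0.0528
grip_force: 26.3
t 9.75 q [ 0.34 -0.14  2.12 -0.56  1.21  0.69] p [0.4591 0.0921 0.0884] x [ 0.181  0.881 -0.438] z [ 0.173 -0.467 -0.867]
shift [-0.0033  0.0002 -0.0157]
```

View pics/wrist_f.png

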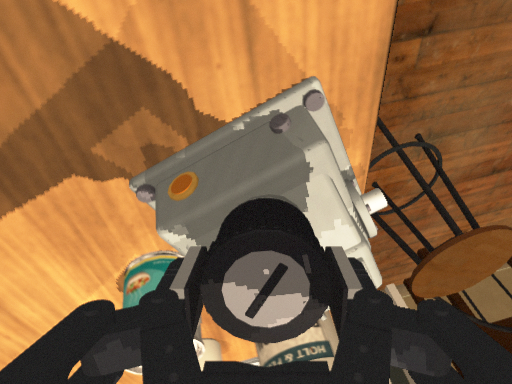

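The cap's slot keeps its angle in the wrist view, from (250,315) to (285,265), so the cap turns with the fingers. I'll carry on.

```bash
python3 -m jog '[[[0,0,-0.0004],[0,0,-0.14]],[[0,0,-0.0009],[0,0,-0.28]],[[0,0,-0.0013],[0,0,-0.42]],[[0,0,-0.0018],[0,0,-0.56]],[[0,0,-0.0022],[0,0,-0.70]]]' | grep -E "force|opening"
python3 -m jog '[[[0,0,-0.0004],[0,0,-0.14]],[[0,0,-0.0009],[0,0,-0.28]],[[0,0,-0.0013],[0,0,-0.42]],[[0,0,-0.0018],[0,0,-0.56]],[[0,0,-0.0022],[0,0,-0.70]]]' | grep -E "force|opening"
python3 -m jog '[[[0,0,-0.0004],[0,0,-0.14]],[[0,0,-0.0009],[0,0,-0.28]],[[0,0,-0.0013],[0,0,-0.42]],[[0,0,-0.0018],[0,0,-0.56]],[[0,0,-0.0022],[0,0,-0.70]]]'
python3 go.py 0.456 0.0965 0.1035
```

```text
contact_force: [-4.1, 3.7, 4.1]
opening: 0.053
grip_force: 26.5
contact_force: [-4.1, 3.1, 5.3]
opening: 0.053
grip_force: 26.6
t: 11.35
tool_pos: [0.458, 0.0942, 0.0945]
tool_rot: [-0.566, 2.903, -0.783]
contact_force: [-3.2, 1.8, 4.9]
opening: 0.0532
grip_force: 26.5
t 11.35 q [ 0.34 -0.15  2.12 -0.56  1.23 -1.41] p [0.458  0.0942 0.0945] x [-0.928 -0.371  0.016] z [ 0.173 -0.469 -0.866]
shift [ 0.0012 -0.002  -0.0092]
```

```bash
python3 -m jog '[[[0,0,-0.0004],[0,0,-0.14]],[[0,0,-0.0009],[0,0,-0.28]],[[0,0,-0.0013],[0,0,-0.42]],[[0,0,-0.0018],[0,0,-0.56]],[[0,0,-0.0022],[0,0,-0.70]]]' | grep -E "force|opening"
python3 -m jog '[[[0,0,-0.0004],[0,0,-0.1]],[[0,0,-0.0008],[0,0,-0.2]],[[0,0,-0.0025],[0,0,-0.2]],[[0,0,-0.004],[0,0,-0.2]]]'
python3 go.py 0.456 0.0965 0.1035
```

```text
contact_force: [-1.4, 2.2, 3.9]
opening: 0.0534
grip_force: 26.4
t: 12.25
tool_pos: [0.4564, 0.0968, 0.0987]
tool_rot: [1.731, -2.326, 0.744]
contact_force: [0.9, -0.7, -1.3]
opening: 0.053
grip_force: 26.3
t 12.25 q [ 0.35 -0.16  2.11 -0.56  1.24 -2.3 ] p [0.4564 0.0968 0.0987] x [-0.324 -0.857  0.4  ] z [ 0.172 -0.469 -0.866]
shift [ 0.0023 -0.0011 -0.0041]
```

```bash
python3 -m jog '[[[0,0,-0.005],[0,0,0]],[[0,0,-0.01],[0,0,0]],[[0,0,-0.015],[0,0,0]]]' 0 35
python3 -m jog '[[[0,0,-0.01],[0,0,0]],[[0,0,-0.025],[0,0,0]],[[0,0,-0.04],[0,0,0]],[[0,0,-0.055],[0,0,0]],[[0,0,-0.07],[0,0,0]]]'
python3 look.py g wrist side; python3 go.py 0.383 -0.304 0.25 0 0 -1
```

```text
t: 12.55
tool_pos: [0.4539, 0.1041, 0.112]
tool_rot: [1.734, -2.323, 0.744]
contact_force: [-0.2, 0.0, -0.3]
opening: 0.0525
grip_force: 38.9
t: 13.05
tool_pos: [0.4418, 0.1374, 0.1736]
tool_rot: [1.735, -2.323, 0.744]
contact_force: [0.2, 0.1, -1.3]
opening: 0.053
grip_force: 38.9
t 13.15 q [ 0.44 -0.24  2.04 -0.53  1.41 -2.3 ] p [0.4431 0.1382 0.1751] x [-0.321 -0.859  0.398] z [ 0.176 -0.468 -0.866]
shift [ 0.429  -0.0586  0.1313]
turn [-0.3301 -0.4059  0.0686]
```

View pics/side_g.png

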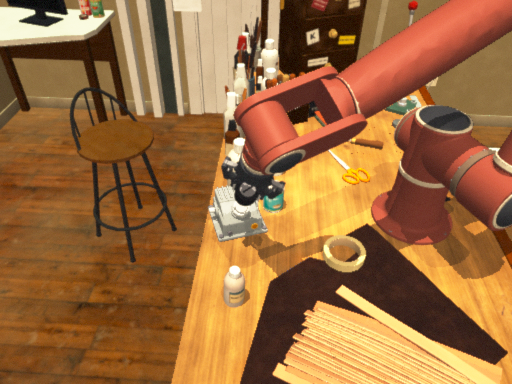

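The side view shows the gripper above the gearbox with the bare neck visible under it at (243,210). The cap is held, with the opening at 53 mm. I'll unwind joint 6 while rising.

```bash
python3 -m jog '[[[0,0,-0.03],[0,0,0.14]],[[0,0,-0.06],[0,0,0.28]],[[0,0,-0.09],[0,0,0.42]],[[0,0,-0.09],[0,0,0.56]],[[0,0,-0.09],[0,0,0.70]]]' | grep -E "force|opening"
python3 -m jog '[[[0,0,0],[0,0,0.14]],[[0,0,0],[0,0,0.28]],[[0,0,0],[0,0,0.42]],[[0,0,0],[0,0,0.56]],[[0,0,0],[0,0,0.70]]]' | grep -E "force|opening"
python3 -m jog '[[[0,0,0],[0,0,0.14]],[[0,0,0],[0,0,0.28]],[[0,0,0],[0,0,0.42]],[[0,0,0],[0,0,0.56]],[[0,0,0],[0,0,0.70]]]' | grep -E "force|opening"
python3 go.py 0.383 -0.304 0.25 0 0 -1
```

```text
contact_force: [0.5, -0.7, -1.9]
opening: 0.0532
grip_force: 39.1
contact_force: [0.4, 0.4, -0.9]
opening: 0.0528
grip_force: 39.1
contact_force: [0.9, -0.7, -0.1]
opening: 0.0529
grip_force: 39.1
t 14.65 q [ 0.53 -0.27  1.94 -0.51  1.57 -0.19] p [0.4262 0.1787 0.2496] x [-0.638  0.617 -0.46 ] z [ 0.171 -0.47  -0.866]
shift [-0.2704 -0.3373  0.2191]
turn [-0.2168  0.4766 -0.0529]
```

```bash
python3 -m jog '[[[-0.025,-0.031,0.02],[-0.04,0.09,-0.01]],[[-0.05,-0.062,0.04],[-0.09,0.19,-0.02]],[[-0.075,-0.094,0.06],[-0.13,0.29,-0.03]],[[-0.1,-0.125,0.08],[-0.17,0.38,-0.04]],[[-0.125,-0.156,0.1],[-0.217,0.477,-0.053]]]' | grep -E "force|opening|pos"
python3 go.py 0.383 -0.304 0.25 0 0 -1
```

```text
tool_pos: [0.4067, -0.0451, 0.2523]
contact_force: [1.2, -0.8, -1.2]
opening: 0.0525
grip_force: 39.1
t 15.15 q [-0.29 -0.51  2.06  0.    1.6  -1.1 ] p [ 0.4067 -0.0451  0.2523] x [-0.724  0.69   0.002] z [ 0.     0.003 -1.   ]
shift [-0.1615 -0.2038  0.0014]
turn [ 0.0025 -0.0022 -0.    ]
```

```bash
python3 -m jog '[[[-0.03,-0.038,0],[0,0,0]],[[-0.06,-0.076,0],[0,0,0]],[[-0.09,-0.114,0],[0,0,0]],[[-0.12,-0.15,0],[0,0,0]],[[-0.145,-0.185,0],[0.002,-0.002,0]]]' | grep -E "force|opening|pos"
python3 -m jog '[[[-0.012,-0.015,0.05],[0,0,0]],[[-0.012,-0.015,0.1],[0,0,0]],[[-0.012,-0.015,0.13],[0,0,0]],[[-0.012,-0.015,0.13],[0,0,0]]]' | grep -E "force|opening|pos"
python3 look.py h wrist; python3 go.py 0.383 -0.3045 0.06 0 0 -1
```

```text
tool_pos: [0.3834, -0.28, 0.2512]
contact_force: [0.7, 1.1, -1.5]
opening: 0.0527
grip_force: 39.1
tool_pos: [0.3787, -0.294, 0.1151]
contact_force: [-0.6, 1.0, -0.9]
opening: 0.0529
grip_force: 39.1
t 16.1 q [-0.81 -0.2   2.04 -0.    1.3  -1.62] p [ 0.3806 -0.2956  0.1189] x [-0.722  0.691  0.006] z [-0.007  0.002 -1.   ]
shift [-0.0082 -0.0045  0.0589]
turn [-0.0033 -0.0063  0.    ]
```

View pics/wrist_h.png

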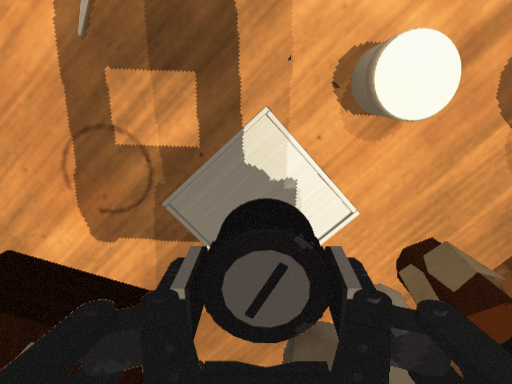

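The wrist view shows the cap held square at (266,287), over the tray, whose corners are at (266,107), (357,213) and (164,203). The pot stands at (407,75).

```bash
python3 - <<'E'
from h import *
d=cam("wrist_h");T=d["tool"]
c=[plane(d,u,v,.008,T) for u,v in [(357,213),(266,107),(164,203)]]
print(np.round(c,4),"centre",(c[0]+c[2])/2,[round(np.linalg.norm(c[i]-c[1]),4) for i in (0,2)])
print("tcp",T[0],"cap top",plane(d,266,287,T[0][2]+.022,T))
E
python3 -m jog '[[[-0.008,-0.005,0.03],[-0.003,-0.006,0]],[[-0.008,-0.005,0.05],[-0.003,-0.006,0]],[[-0.008,-0.005,0.06],[-0.003,-0.006,0]],[[-0.008,-0.005,0.06],[-0.003,-0.006,0]],[[-0.008,-0.005,0.06],[-0.003,-0.006,0]]]' | grep -E "force|opening|pos"
python3 look.py i wrist;python3 go.py 0.383 -0.3045 0.025 0 0 -1
```

```text
[[ 0.4364 -0.2529  0.008 ]
 [ 0.3296 -0.2489  0.008 ]
 [ 0.327  -0.3556  0.008 ]] centre [ 0.3816544  -0.30424952  0.008     ] [np.float64(0.1068), np.float64(0.1068)]
tcp [ 0.37870778 -0.29399693  0.11510153] cap top [ 0.37814129 -0.29483958  0.13710153]
tool_pos: [0.3856, -0.3074, 0.0638]
contact_force: [0.2, -0.6, -0.8]
opening: 0.0527
grip_force: 39.1
t 16.65 q [-0.82 -0.1   2.06  0.    1.17 -1.63] p [ 0.3857 -0.3075  0.0639] x [-0.723  0.691 -0.01 ] z [ 0.007 -0.007 -1.   ]
shift [0.0044 0.0003 0.0389]
turn [-0.0006  0.0101 -0.    ]
```

```bash
python3 -m jog '[[[0.004,0,0.015],[0,0.008,0]],[[0.004,0,0.028],[0,0.008,0]],[[0.004,0,0.032],[0,0.008,0]],[[0.004,0,0.034],[0,0.008,0]],[[0.004,0,0.034],[0,0.008,0]]]' | grep -E "force|opening|pos"
python3 -m jog '[[[0,0,0.001],[0,0,0]],[[0,0,0.002],[0,0,0]]]' | grep -E "force|pos"
python3 -m jog '[[[0,0,0.001],[0,0,0]],[[0,0,0.002],[0,0,0]]]' | grep -E "force|pos"
python3 go.py 0.383 -0.3045 0.025 0 0 -1
```

```text
tool_pos: [0.3816, -0.3036, 0.0272]
contact_force: [-0.2, 0.3, -0.0]
opening: 0.0529
grip_force: 39.1
tool_pos: [0.3822, -0.3042, 0.0262]
contact_force: [-0.2, -0.2, -0.7]
grip_force: 39.1
tool_pos: [0.382, -0.304, 0.0239]
contact_force: [-1.0, -0.5, -1.0]
grip_force: 39.1
t 17.55 q [-0.82 -0.04  2.08 -0.    1.1  -1.63] p [ 0.382  -0.304   0.0239] x [-0.723  0.691  0.001] z [-0.001  0.    -1.   ]
shift [-0.0011  0.0003 -0.0011]
turn [-0.0004 -0.0009  0.    ]
```

Not touching yet, so I go on in 1 mm steps.

```bash
python3 -m jog '[[[0,0,0.001],[0,0,0]],[[0,0,0.001],[0,0,0]]]' | grep -E "contact|pos"
python3 -m jog '[[[0,0,0.001],[0,0,0]],[[0,0,0.001],[0,0,0]]]' | grep -E "contact|pos"
python3 -m jog '[[[0,0,0.001],[0,0,0]],[[0,0,0.001],[0,0,0]]]' | grep -E "contact|pos"
```

```text
tool_pos: [0.382, -0.304, 0.023]
contact_force: [-0.9, 0.8, 1.6]
tool_pos: [0.382, -0.304, 0.023]
contact_force: [-3.6, 3.4, 9.3]
tool_pos: [0.3821, -0.304, 0.0229]
contact_force: [-6.2, 6.1, 15.6]
```

The cap is seated on the tray floor. I'll ease off, release and rise.

```bash
python3 -m jog '[[[0,0,-0.002],[0,0,0]],[[0,0,-0.002],[0,0,0]]]' | grep -E "contact|pos"
python3 -m jog '[[[0,0,0],[0,0,0]],[[0,0,0],[0,0,0]],[[0,0,0],[0,0,0]],[[0,0,0],[0,0,0]],[[0,0,0],[0,0,0]]]' 1 | grep -E "force|opening|pos"
python3 -m jog '[[[0,0,-0.02],[0,0,0]],[[0,0,-0.05],[0,0,0]],[[0,0,-0.09],[0,0,0]],[[0,0,-0.13],[0,0,0]],[[0,0,-0.16],[0,0,0]]]' | grep -E "force|opening|pos"
python3 -m jog '[[[0,0,0],[0,0,0]],[[0,0,0],[0,0,0]]]' >/dev/null
python3 look.py j wrist
```

```text
tool_pos: [0.3821, -0.3041, 0.023]
contact_force: [0.5, -0.8, 3.7]
tool_pos: [0.3818, -0.3039, 0.0227]
contact_force: [0.1, 0.2, 0.0]
opening: 0.086
grip_force: 0.0
tool_pos: [0.3825, -0.3045, 0.1856]
contact_force: [0.2, -1.3, -0.3]
opening: 0.0849
grip_force: 0.0
```

View pics/wrist_j.png

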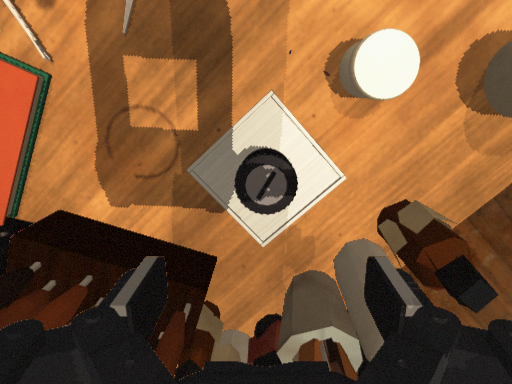

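The wrist view shows the cap lying flat in the middle of the tray, its top at (266,183). The tray corners are at (271,92), (345,178), (263,245) and (188,168). The pot stands upright on the bench at (386,64), and the robot is clear of everything.

Run:
```python
from station import job
print(job.finish_job())
```

```text
the job is handed in; nothing more can be done
None
```

The pot stands upright on the bench clear of the tray, the cap was unscrewed in one grasp and set flat, open side down, in the middle of the tray, and I handed the job in at about 19 s of the 72 s; no verdict came back.

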